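Push the stuck piston out of a sealant-gun barrel

ROBOT

A 6-joint arm with a two-finger parallel gripper is mounted at the origin on the work surface. World frame = base frame: x ahead of the robot, y to its left, z up, the work surface at z = 0. Lengths are in m, angles in degrees, forces in N, time in s.
With the tool pointing down it reaches from about 0.3 to 0.75 m from the base axis. Payload 8.5 kg.
Tool frame: the origin (TCP) lies at the very end of the fingers, on their centre line; the grasp point (between the pads) lies 19 mm behind it; x points along the fingers, y is the direction in which the jaws open and shut, and the axes are right-handed (so a half turn about x gives the same grasp; the last joint's range is limited). The gripper opens to 85 mm and grips with 20 to 120 N. Pads are 22 mm wide; open, the fingers measure 114 mm over their backs; the gripper's body (76 mm by 85 mm) begins 54 mm behind the grasp point. The pads swing forward as they close: fully open they stand 13 mm farther back than shut.
Start: joints at [57.107, 21.807, 74.336, -0, 83.858, -12.336], TCP at [0.193, 0.515, 0.231] pointing down, gripper open.
Joint ranges: [-178.18, 178.18], [-50.72, 133.34], [12.68, 142.11], [-81.47, 261.47], [9.98, 163.14], [-165.26, 165.26]. Speed limits (degrees/s): [136.94, 136.94, 180, 180, 180, 180].

INTERFACE

Orientations are given as a 3x3 rotation matrix whose columns are the frame's x, y, z axes.
In Python, from rig import sensors, cams, env gives the robot as it stands.
- The arm moves only by the shell command python3 -m crank 'ROWS' [FORCE]. ROWS is a JSON object of lists of equal length, an entry for each row: "hand": the closure in counts, from 0 (fully open) to 255 (shut); "translation": the shift along the tool's x, y, z in m, a list of three; "dr": the turn, a rotation vector about the tool's x, y, z in rad, a list of three. A call has 1 to 5 rows; each row is the pose to reach, as a shift and turn from the pose commanded when the call began, along the tool's axes at that moment; what a row does not reach only later rows make up. A row lasts 1/10 s, in which the tool goes at most 50 mm and 8.59 degrees, less where a joint would pass 70% of its speed; a pose out of reach is approached as far as the arm can. A call with a gripper value outside its range is refused whole. The fingers move at their own pace and stop on an object; FORCE is the grip in N (left out, the last holds). Time passes only in rows, so rows that repeat a pose let the fingers close. It gives the time, the measured TCP pose, the force and the opening at its end, in the units of the state.
- sensors.observe(): the state, without advancing time (a new reading comes with each control period).
- cams.get_image(name): name is "scene" or "top"; returns (picture, depth): 400x640x3 uint8, blue, green, red; 400x640 float32, m along the optical axis (not along the pixel's ray), 0 where there is no reading.
- cams.calibration(name): a dict with "vertical_fov" (degrees; the focal length in pixels is half the picture's height over the tangent of half this angle, whatever the lens; pixels are square), "cx", "cy" (the principal point, pixels), "extrinsics" (4x4, takes a point from camera to world coordinates). Camera axes: x right, y down, z forward; pixel columns grow to the right and rows downward; lengths in m; the calibration is good to about 2 mm. A picture is of the moment at which its call begins. calibration takes no time and is no camera call.
- env.close_job(): hands the job in, once; it reports no verdict.
The state is a dict: "time_s": time; "q": joint angles; "qvel": joint speeds; "joint_efforts": joint torques, N m; "position": TCP position; "tool_rot": TCP orientation; "ft_force": force on the tool from outside, world axes, zero at the start; "wrist_torque": the same for the moment, N m; "grip_width": finger opening in m.
Only numpy, scipy, OpenCV 4.12 (cv2) and the standard library are available. Lean on these libraries where they do the work, as an engineer would, in place of code of your own. Each camera call takes 0.05 s, during which the arm holds its last target. There are 200 camera calls.

TASK

The piston is stuck in the clear barrel held in the vice. Pick up the wooden dowel and use it to push the piston right through the barrel and out of the end that overhangs the steel tray, so that it drops into the tray; then draw the dowel back out, lay it flat on the counter clear of the tray and let go of it. Do not knock about the gun frame, front cap, paint tin or bottle.

Things in the scene. Friction and masses are not known exactly. Their poses are not given: they have to be found in the camera images.
- barrel: Clear plastic tube of a sealant gun, a ribbed aluminium collar at each end, both ends open and alike, clamped level in the vice; it cannot move. 150 long, bore 50 diameter, tube 57 outside, collars 64 outside and 16 long. Origin at the middle of its axis, 58.5 above the counter; y runs along the bore (either end may be the one over the tray), z up. 27 of it sticks out of the jaws at each end.
- vise: Blue machine vice with orange soft jaws, bolted to the counter. Origin on the counter under the middle of the barrel, axes parallel to the barrel's. Its jaws reach 48 either side of the middle along y and 68 above the counter; it spans x from -100 to 180 (screw and tommy bar on the +x side).
- piston: Red plastic piston with two black rubber lips, 48.6 diameter, 36 long, about 70 g, flat faces both alike. Origin at its centre; y is its own axis. It sits near the middle of the barrel (up to 25 off it); its lips grip the bore all the way: a steady push of roughly 6 to 15 N slides it, and it drops only when its rear face comes level with the barrel's end (it may land on a face or on its side).
- dowel: Plain round beech dowel, 28 diameter, 230 long, about 95 g, both ends alike. Origin at its middle, on its axis; its x axis runs along it. It starts lying on the counter, on the rubber mat at the barrel's other end (not the tray's).
- dowel_end_a (a point): Centre of the dowel's end face at +x of the dowel.
- dowel_end_b (a point): Centre of the dowel's end face at -x of the dowel.
- tray: Low open steel parts tray on the counter under one end of the barrel, 190 (x) by 220 (y), rim 20 high, walls and floor 3 thick, loose, 0.7 kg. Origin at the centre of its underside, z up. Its near wall stands a few mm inside that barrel end, about 6 clear below the collar.
- gun_frame: Bystander: the rest of the gun lying on its side, orange housing, black pistol grip, steel push rod, about 250 long, 63 high. Origin on the counter below the aluminium collar.
- front_cap: Bystander: the gun's aluminium front cap with its nozzle pointing up, 66 diameter, 105 high. Origin at the centre of its underside.
- tin: Bystander: white and red paint tin, 104 diameter (wire handle to 64 from the axis), 118 high. Origin at the centre of its underside.
- bottle: Bystander: white plastic bottle with red cap and label, 76 diameter, 215 high. Origin at the centre of its underside.
Mind the look-alikes: they are no part of the job. Of the things that look like the dowel, take the one that is farthest to the robot's left at the start.

How it is judged (in metres and radians):
On the way, in this order (a step that is already met when the one before it is completed fails the run):
1. the dowel, inside the barrel, presses on the piston while the piston is still in the barrel (contact force between dowel and piston above 1 N and angle between the x axis of dowel and the y axis of barrel, either way round below 0.3 rad and distance between piston and barrel below 0.06 m and distance between dowel and barrel below 0.19 m), for 0.1 s.
2. the piston has left the barrel and is in the tray (x of piston in the frame of tray between -0.092 and 0.092 m and y of piston in the frame of tray between -0.107 and 0.107 m and z of piston in the frame of tray below 0.04 m), for 0.2 s.
At the end, for the whole second after the job is handed in: The piston lies in the tray (its centre between the tray's walls and less than 40 mm above the tray's underside) and at rest. The dowel lies flat on the counter (both ends' centres less than 22 mm above it), not touching the tray and its middle more than 120 mm from the tray's centre, at rest (all of step 2 and linear speed of each of piston, dowel below 0.03 m/s and height (world z) of each of dowel_end_a, dowel_end_b below 0.022 m and contact force between dowel and tray below 0.05 N and horizontal distance between dowel and tray above 0.12 m).
It fails at once if the gun frame is moved by more than 30 mm (distance of gun_frame from where it was at the start of the episode above 0.03 m).
It fails at once if the front cap is moved by more than 30 mm (distance of front_cap from where it was at the start of the episode above 0.03 m).
It fails at once if the paint tin is moved by more than 30 mm (distance of tin from where it was at the start of the episode above 0.03 m).
It fails at once if the bottle is moved by more than 30 mm (distance of bottle from where it was at the start of the episode above 0.03 m).
It also fails if it takes over 54 s, if anything falls off the work surface, if the arm or the gripper's body presses on something with over 40 N, if the wrist force passes 120 N, or if a joint passes its speed limit or range.

## Working session

There is one attempt and no reset: what is moved stays moved. The work goes in short steps, Python scripts to look and compute and a shell command to move; the robot and the scene stay as the last step left them, time stands still between calls to the robot, and variables do not carry over. Pictures are saved under pics/ and viewed, about 8 in all and at most 12, crops included, and the job is handed in when it is done.

```bash
mkdir -p pics; ls; python3 - <<'E'
from rig import sensors,cams,env
import cv2,numpy as np
for n in("scene","top"):
    im,d=cams.get_image(n); cv2.imwrite(f"pics/{n}0.png",im); np.save(f"pics/{n}0.npy",d)
    c=cams.calibration(n); print(n,c["vertical_fov"],c["cx"],c["cy"]); print(np.round(c["extrinsics"],4).tolist(), (d>0).mean())
s=sensors.observe();print(s)
E
```

```text
pics
scene 57.670269747944324 322.1826658266013 203.86819836282783
[[-0.4276, 0.5898, -0.6851, 1.3027], [0.9038, 0.2946, -0.3105, 0.3552], [0.0187, -0.7519, -0.659, 0.8357], [0.0, 0.0, 0.0, 1.0]] 0.99613671875
top 42.32727483310658 317.8075231272381 200.13244735894673
[[0.0183, -0.9897, 0.1421, 0.2911], [-0.9998, -0.0183, 0.0012, 0.0029], [0.0014, -0.1421, -0.9899, 1.6364], [0.0, 0.0, 0.0, 1.0]] 0.99609765625
{'time_s': 0.1, 'q': array([ 5.71071663e+01,  2.18395720e+01,  7.43779151e+01, -1.61719103e-03,
        8.38611520e+01, -1.23358279e+01]), 'qvel': array([ 0.03525639,  0.03281785, -0.06844051, -0.0459846 ,  0.02407111,
       -0.09958656]), 'joint_efforts': array([ 4.34392132e-03, -4.49216330e+01, -2.31659174e+01, -1.16769352e-04,
        3.62976876e-03,  3.15679779e-05]), 'position': array([0.19298951, 0.51474764, 0.23076534]), 'tool_rot': array([[-7.21804339e-04,  3.51135809e-01,  9.36324261e-01],
       [-1.16772132e-03,  9.36323571e-01, -3.51136451e-01],
       [-9.99999058e-01, -1.34681761e-03, -2.65813646e-04]]), 'ft_force': array([ 0.7404651 , -1.01673527, -0.56442684]), 'wrist_torque': array([ 0.01770523, -0.02101002,  0.0018864 ]), 'grip_width': 0.08565202299061661}
```

View pics/scene0.png

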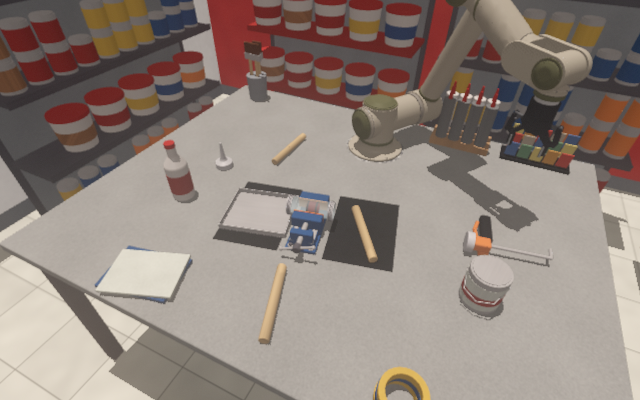

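View pics/top0.png

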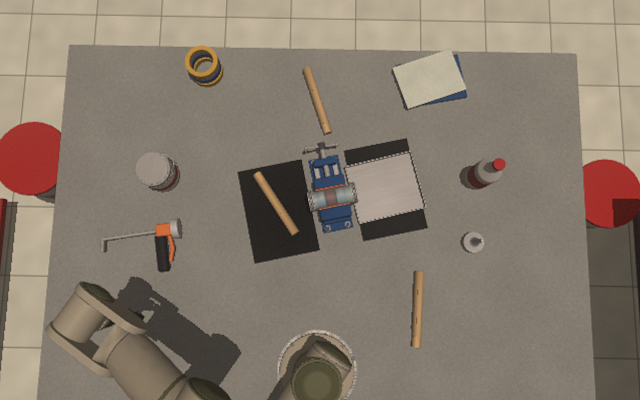

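The scene image shows the target dowel on the mat at about (364,233), with the barrel and vice at (310,212) and the tray at (260,212). In the top image the dowel runs (258,175)–(295,233), the barrel sits at (332,197) and the tray at (386,188). The look-alike dowels are at (317,100) and (418,310). Left in the top image is +y, so the mat dowel is the leftmost one.

```bash
cat > h.py <<'E'
import cv2,numpy as np
from scipy.spatial.transform import Rotation as R
from rig import sensors,cams,env
def cal(n):
    c=cams.calibration(n); return 200/np.tan(np.radians(c["vertical_fov"]/2)),c["cx"],c["cy"],np.array(c["extrinsics"])
def cloud(n,d):
    f,cx,cy,T=cal(n); v,u=np.mgrid[:400,:640]
    P=np.dstack([(u-cx)/f*d,(v-cy)/f*d,d]); W=P@T[:3,:3].T+T[:3,3]; W[d<=0]=np.nan; return W
def plane(n,uv,z):
    f,cx,cy,T=cal(n); uv=np.atleast_2d(uv).astype(float)
    r=np.c_[(uv[:,0]-cx)/f,(uv[:,1]-cy)/f,np.ones(len(uv))]@T[:3,:3].T
    return T[:3,3]+r*((z-T[2,3])/r[:,2])[:,None]
def wood(im):
    h=cv2.cvtColor(im,cv2.COLOR_BGR2HSV); return cv2.inRange(h,(8,70,110),(25,200,255))
def goto(p,Rt):   # shift/turn in tool axes from measured pose
    s=sensors.observe(); M=s["tool_rot"]
    print("tr",np.round(M.T@(np.array(p)-s["position"]),4).tolist(),"dr",np.round(R.from_matrix(M.T@Rt).as_rotvec(),4).tolist())
def down(yaw):  # tool x down, tool y (jaws) horizontal at yaw(deg)
    x=np.array([0,0,-1.]);a=np.radians(yaw);y=np.array([np.cos(a),np.sin(a),0]);return np.c_[x,y,np.cross(x,y)]
E
cat > m.py <<'E'
from h import *
for n in("top","scene"):
    im=cv2.imread(f"pics/{n}0.png");d=np.load(f"pics/{n}0.npy");W=cloud(n,d)
    m=wood(im); cs,_=cv2.findContours(m,0,2)
    for c in cs:
        if cv2.contourArea(c)<150: continue
        (u,v),_,_=cv2.minAreaRect(c)
        b=cv2.boxPoints(cv2.minAreaRect(c)); e=sorted([(np.linalg.norm(b[i]-b[i-1]),i) for i in range(4)])[:2]
        ends=[(b[i]+b[i-1])/2 for _,i in e]
        if n=="top" or 1:
            P=plane(n,ends,.016 if n=="scene" else .02); print(n,"wood",np.round([u,v]),np.round(P[:,:2],4).tolist(),"L",np.round(np.linalg.norm(P[0]-P[1]),3), "zdepth",np.nanmedian(W[...,2][cv2.drawContours(np.zeros_like(m),[c],-1,255,-1)>0]).round(4))
    # barrel/vice
    roi=(W[...,0]>.2)&(W[...,0]<.75)&(abs(W[...,1]+.03)<.16)
    for lo,hi in((.074,.1),):
        q=W[roi&(W[...,2]>lo)&(W[...,2]<hi)]
        c=q[:,:2].mean(0);_,S,V=np.linalg.svd(q[:,:2]-c,full_matrices=False); a=V[0]*np.sign(V[0,1]);t=(q[:,:2]-c)@a; w=(q[:,:2]-c)@[a[1],-a[0]]
        print(n,"hi",len(q),c.round(4),a.round(4),np.percentile(t,[0,1,99,100]).round(4),np.percentile(w,[0,1,50,99,100]).round(4),q[:,2].max().round(4))
        tmax,tmin=t.max(),t.min(); mid=c+a*(tmax+tmin)/2; print(" mid",mid.round(4))
    h=cv2.cvtColor(im,cv2.COLOR_BGR2HSV)
    red=((h[...,0]<6)|(h[...,0]>172))&(h[...,1]>90)&roi; q=W[red]; print("red",len(q),np.nanmedian(q,0).round(4) if len(q) else "", np.argwhere(red).mean(0) if len(q) else "")
    q=W[(W[...,0]>.2)&(W[...,0]<.75)&(W[...,1]<-.06)&(W[...,1]>-.32)&(W[...,2]>.012)&(W[...,2]<.03)&(h[...,1]<60)]; print("tray",len(q),cv2.minAreaRect((q[:,:2]*1000).astype(np.float32)))
im=cv2.imread("pics/top0.png");cv2.imwrite("pics/c1.png",cv2.resize(im[130:270,230:440],None,fx=3.8,fy=3.8,interpolation=cv2.INTER_CUBIC))
E
python3 m.py
```

```text
top wood [418. 309.] [[0.0777, -0.3018], [0.3073, -0.3153]] L 0.23 zdepth 0.0244
top wood [165. 242.] [[0.4416, 0.4953], [0.3216, 0.4639]] L 0.124 zdepth 0.0419
top wood [275. 202.] [[0.6094, 0.2043], [0.4186, 0.0747]] L 0.231 zdepth 0.0248
top wood [317.  99.] [[0.9648, 0.0522], [0.7451, -0.0228]] L 0.232 zdepth 0.0239
top wood [200.  60.] [[0.9786, 0.4533], [0.9807, 0.3448]] L 0.108 zdepth 0.0587
top hi 754 [ 0.5271 -0.0379] [-0.2217  0.9751] [-0.0755 -0.0737  0.0732  0.0744] [-0.0571 -0.0253 -0.0004  0.0313  0.0617] 0.0986
 mid [ 0.5273 -0.0384]
red 14 [ 0.5585 -0.0333  0.0659] [190.57142857 330.35714286]
tray 285 ((532.9644775390625, -198.5386199951172), (334.69720458984375, 247.71046447753906), 5.107962608337402)
scene wood [402. 382.] [[0.9393, 0.3239], [0.8845, 0.4374]] L 0.126 zdepth 0.0726
scene wood [272. 303.] [[0.9657, 0.0561], [0.7381, -0.0217]] L 0.241 zdepth 0.0261
scene wood [482. 237.] [[0.2935, 0.4722], [0.4428, 0.4954]] L 0.151 zdepth 0.0405
scene wood [364. 233.] [[0.4053, 0.0704], [0.6128, 0.2108]] L 0.251 zdepth 0.0262
scene wood [559. 152.] [[-0.1848, 0.6506], 
[... 1171 characters left out ...]
.0005], [-0.2773, -1.9972]] L 0.477 zdepth 0.2012
scene wood [559.  28.] [[-2.4011, 0.6711], [-2.2428, 0.8221]] L 0.219 zdepth 0.3442
scene wood [364.  26.] [[-1.6498, -0.5351], [-1.5632, -0.7447]] L 0.227 zdepth 0.2229
scene wood [532.  26.] [[-2.2829, 0.4749], [-2.2711, 0.6265]] L 0.152 zdepth 0.3559
scene wood [114.  13.] [[-0.6833, -2.6139], [-1.2367, -2.5518]] L 0.557 zdepth 0.33
scene hi 534 [ 0.5361 -0.0331] [-0.2162  0.9763] [-0.0762 -0.0743  0.0737  0.0743] [-0.0411 -0.0289  0.002   0.0191  0.0229] 0.0945
 mid [ 0.5363 -0.0341]
red 1 [ 0.5582 -0.0301  0.067 ] [212. 308.]
tray 383 ((432.85919189453125, -232.6845245361328), (475.77960205078125, 236.07752990722656), 14.750846862792969)
```

View pics/c1.png

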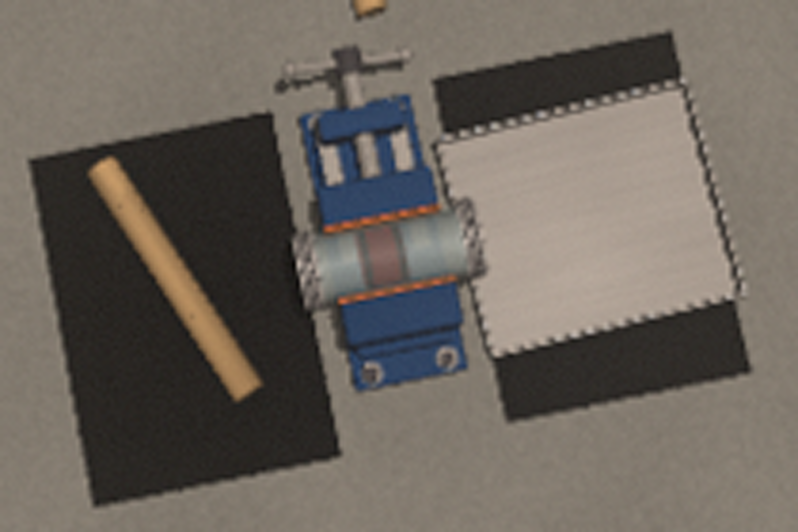

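The crop shows the barrel clearly, with collar end midpoints at about crop (303,272) and (474,236). The piston is at about (383,255), near the middle. The tray is on the right (−y), so the dowel enters from the left (+y) end. Next I'll refine the axis with a cylinder fit on the collar depth points, then work out the grasp.

```bash
cat > m2.py <<'E'
from h import *
from scipy.optimize import least_squares
Q=[]
for n in("top","scene"):
    W=cloud(n,np.load(f"pics/{n}0.npy")).reshape(-1,3); a=np.array([-.219,.976]);c=np.array([.528,-.038])
    t=(W[:,:2]-c)@a; w=(W[:,:2]-c)@[a[1],-a[0]]
    k=(abs(t)>.061)&(abs(t)<.073)&(abs(w)<.034)&(W[:,2]>.072)&(W[:,2]<.096)
    def res(p,q):
        b=np.array([np.cos(p[1]),np.sin(p[1])]);w=(q[:,:2]-[p[0],-.038])@[b[1],-b[0]]
        return np.hypot(w,q[:,2]-.0585-p[2])-.032
    q=W[k];Q.append(q)
    for nm,qq in((n,q),)+((("both",np.vstack(Q)),) if n=="scene" else ()):
        r=least_squares(res,[.528,1.79,0],args=(qq,),loss="soft_l1",f_scale=.002); print(nm,len(qq),r.x[0].round(4),np.degrees(r.x[1]).round(2),r.x[2].round(4),np.abs(r.fun).mean().round(4))
e=np.array([[303,272],[474,236]])/3.8+[230,130]
P=plane("top",e,.0585);print("ray ends",P.round(4).tolist(),"mid",P.mean(0).round(4), np.degrees(np.arctan2(*(P[0]-P[1])[[1,0]])))
D=np.array([[.6094,.2043],[.4186,.0747]])
im=cv2.imread("pics/top0.png");m=wood(im)
cs=[c for c in cv2.findContours(m,0,2)[0] if abs(cv2.minAreaRect(c)[0][0]-275)<8 and cv2.contourArea(c)>150]
P=plane("top",cs[0].reshape(-1,2),.016)[:,:2]*1000; r=cv2.minAreaRect(P.astype(np.float32)); b=cv2.boxPoints(r);print("dowel",r,b.tolist())
T=np.array([[437,143],[682,82],[742,296],[497,356]])/3.8+[230,130];P=plane("top",T,.02);print("tray",P[:,:2].round(3).tolist(),P.mean(0).round(3))
E
python3 m2.py
```

```text
top 141 0.5281 102.48 -0.0005 0.0024
scene 98 0.5271 102.92 0.0012 0.0015
both 239 0.528 102.64 0.0002 0.0021
ray ends [[0.5126, 0.0297, 0.0585], [0.5448, -0.1088, 0.0585]] mid [ 0.5287 -0.0395  0.0585] 103.06825251023204
dowel ((514.5518798828125, 139.89263916015625), (231.22328186035156, 25.06713104248047), 34.230106353759766) [[411.91552734375, 85.22158813476562], [426.0162353515625, 64.4964599609375], [617.188232421875, 194.56369018554688], [603.0875244140625, 215.288818359375]]
tray [[0.629, -0.08], [0.686, -0.286], [0.505, -0.334], [0.451, -0.131]] [ 0.568 -0.208  0.02 ]
```

```bash
python3 -m crank '{"hand":[0,0,0,0,0],"translation":[[0,-0.08,0.23],[0,-0.08,0.23],[0,-0.08,0.23],[0,-0.08,0.23],[0,-0.08,0.23]],"dr":[[0.73,0,0],[0.73,0,0],[0.73,0,0],[0.73,0,0],[0.73,0,0]]}' 90; python3 -c "
from h import *
s=sensors.observe();print(s['q'].round(1))
goto([.583,.187,.12],down(-55.8))"
```

```text
time_s: 0.6
position: [0.3818, 0.3575, 0.2311]
tool_rot: [[-0.0, 0.889, 0.458], [-0.0, 0.458, -0.889], [-1.0, -0.001, 0.0]]
ft_force: [-0.6, 1.1, -0.2]
grip_width: 0.0852
[30.1 19.1 78.6 -0.  82.3  2.9]
tr [0.1111, 0.1009, 0.2436] dr [1.4494, 0.0005, 0.0004]
```

```bash
python3 -m crank '{"hand":[0,0,0,0,0],"translation":[[0.03,0.09,0.21],[0.03,0.09,0.21],[0.03,0.09,0.21],[0.03,0.09,0.21],[0.03,0.09,0.21]],"dr":[[0.74,0,0],[0.74,0,0],[0.74,0,0],[0.74,0,0],[0.74,0,0]]}'; python3 -c "
from h import *
goto([.583,.187,.10],down(-55.8))"
```

```text
time_s: 1.1
position: [0.5595, 0.2122, 0.2001]
tool_rot: [[-0.001, 0.965, -0.263], [-0.001, -0.263, -0.965], [-1.0, -0.001, 0.001]]
ft_force: [0.2, 0.6, 0.1]
grip_width: 0.0854
tr [0.1001, 0.0294, 0.0181] dr [0.7075, 0.0012, 0.0006]
```

```bash
python3 -m crank '{"hand":[0,0,0,0,0],"translation":[[0.08,0.029,0.018],[0.08,0.029,0.018],[0.08,0.029,0.018],[0.08,0.029,0.018],[0.08,0.029,0.018]],"dr":[[0.7075,0,0],[0.7075,0,0],[0.7075,0,0],[0.7075,0,0],[0.7075,0,0]]}'; python3 -c "
from h import *
im,d=cams.get_image('scene');cv2.imwrite('pics/s1.png',cv2.resize(im[60:330,220:540],None,fx=2.2,fy=2.2))
goto([.583,.187,.004],down(-55.8))"
```

```text
time_s: 1.6
position: [0.5808, 0.1899, 0.1205]
tool_rot: [[-0.002, 0.564, -0.826], [-0.0, -0.826, -0.564], [-1.0, -0.001, 0.001]]
ft_force: [0.5, -0.2, 0.4]
grip_width: 0.0856
tr [0.1167, 0.0038, -0.0003] dr [-0.0016, 0.0011, 0.0006]
```

View pics/s1.png

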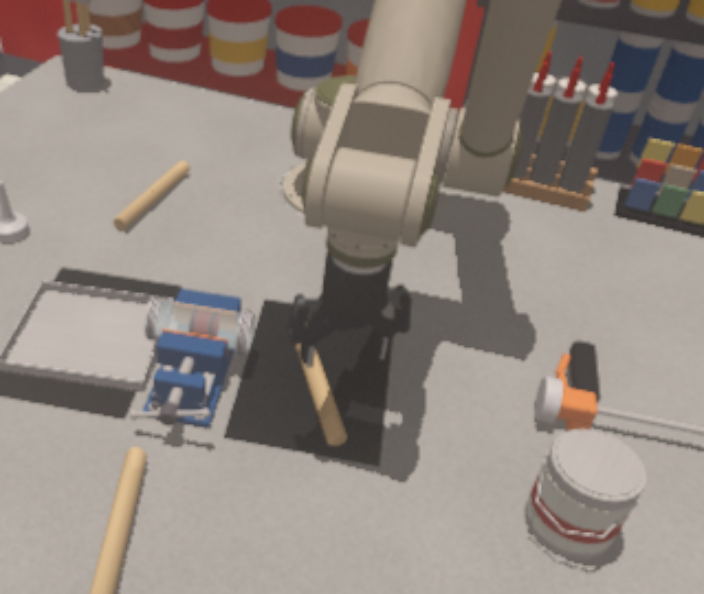

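The view shows the open hand hanging over the mat, with the fingers at about (300,330) and (395,315). The dowel's near end is at (335,440). I'll check by projection that the grasp point really lands near that end.

```bash
python3 -c "
from h import *
f,cx,cy,T=cal('scene');I=np.linalg.inv(T)
for p in ([.583,.187,.016],[.610,.205,.016],[.419,.075,.016],[.581,.19,.12]):
    q=I@[*p,1];print(p,((f*q[0]/q[2]+cx-220)*2.2).round(),((f*q[1]/q[2]+cy-60)*2.2).round())"
```

```text
[0.583, 0.187, 0.016] 328.0 421.0
[0.61, 0.205, 0.016] 334.0 440.0
[0.419, 0.075, 0.016] 296.0 325.0
[0.581, 0.19, 0.12] 339.0 367.0
```

The projection agrees with the image, so I'll descend and grip.

```bash
python3 -m crank '{"hand":[0,0,0,0,0],"translation":[[0.03,0.0038,0],[0.06,0.0038,0],[0.09,0.0038,0],[0.105,0.0038,0],[0.1165,0.0038,0]],"dr":[[0,0,0],[0,0,0],[0,0,0],[0,0,0],[0,0,0]]}' 90
python3 -m crank '{"hand":[0,120,255,255,255],"translation":[[0,0,0],[0,0,0],[0,0,0],[0,0,0],[0,0,0]],"dr":[[0,0,0],[0,0,0],[0,0,0],[0,0,0],[0,0,0]]}' 90
python3 -m crank '{"hand":[255,255,255,255,255],"translation":[[0,0,0],[0,0,0],[0,0,0],[0,0,0],[0,0,0]],"dr":[[0,0,0],[0,0,0],[0,0,0],[0,0,0],[0,0,0]]}' 90
```

```text
time_s: 2.15
position: [0.5825, 0.187, 0.0033]
tool_rot: [[-0.002, 0.571, -0.821], [-0.0, -0.821, -0.571], [-1.0, -0.001, 0.002]]
ft_force: [-0.1, -0.1, 0.5]
grip_width: 0.0852
time_s: 2.65
position: [0.5833, 0.1871, 0.0054]
tool_rot: [[0.001, 0.569, -0.822], [0.0, -0.822, -0.569], [-1.0, 0.0, -0.001]]
ft_force: [-0.7, 1.3, 0.1]
grip_width: 0.0282
time_s: 3.15
position: [0.5836, 0.1871, 0.0059]
tool_rot: [[0.002, 0.569, -0.822], [0.0, -0.822, -0.569], [-1.0, 0.001, -0.002]]
ft_force: [-1.0, -1.4, 5.6]
grip_width: 0.0252
```

The grip width of 25 mm is less than the 28 mm diameter, and the tool feels an upward force. The pads may be pinching above the dowel's centre, so I'll ease off, go lower and grip again.

```bash
python3 -m crank '{"hand":[130,130,130,130,130],"translation":[[0,0,0],[0,0,0],[0.002,0,0],[0.004,0,0],[0.004,0,0]],"dr":[[0,0,0],[0,0,0],[0,0,0],[0,0,0],[0,0,0]]}' 40
python3 -m crank '{"hand":[255,255,255,255,255],"translation":[[0,0,0],[0,0,0],[0,0,0],[0,0,0],[0,0,0]],"dr":[[0,0,0],[0,0,0],[0,0,0],[0,0,0],[0,0,0]]}' 40
python3 -m crank '{"hand":[255,255],"translation":[[0,0,0],[0,0,0]],"dr":[[0,0,0],[0,0,0]]}' 40
```

```text
time_s: 3.65
position: [0.5828, 0.1869, 0.0003]
tool_rot: [[-0.001, 0.569, -0.822], [-0.0, -0.822, -0.569], [-1.0, -0.0, 0.001]]
ft_force: [-0.4, 0.0, 0.5]
grip_width: 0.0421
time_s: 4.15
position: [0.5831, 0.187, 0.0009]
tool_rot: [[0.0, 0.569, -0.822], [-0.0, -0.822, -0.569], [-1.0, 0.0, -0.0]]
ft_force: [0.0, 0.4, 0.1]
grip_width: 0.0266
time_s: 4.35
position: [0.5831, 0.187, 0.0009]
tool_rot: [[0.0, 0.569, -0.822], [0.0, -0.822, -0.569], [-1.0, 0.0, -0.0]]
ft_force: [-1.0, 0.3, 0.1]
grip_width: 0.0265
```

The width follows the grip force (26.5 mm at 40 N, 25.2 mm at 90 N), so the pads are just compliant, and the upward force has gone. I'll firm up the grip and lift.

```bash
python3 -m crank '{"hand":[255,255,255,255,255],"translation":[[0,0,0],[-0.02,0,0],[-0.06,0,0],[-0.1,0,0],[-0.12,0,0]],"dr":[[0,0,0],[0,0,0],[0,0,0],[0,0,0],[0,0,0]]}' 90
python3 -c "
from h import *
im,d=cams.get_image('scene');cv2.imwrite('pics/s2.png',cv2.resize(im[60:330,220:540],None,fx=2.2,fy=2.2))
a=np.array([-.2198,.9755]);p=np.array([.528,-.039])+.325*a
goto([*p,.12],down(12.7))"
```

```text
time_s: 4.85
position: [0.584, 0.1872, 0.1241]
tool_rot: [[0.004, 0.569, -0.822], [0.001, -0.822, -0.569], [-1.0, 0.002, -0.004]]
ft_force: [0.6, 0.3, -0.9]
grip_width: 0.0255
tr [0.0054, -0.1477, 0.0539] dr [-1.187, -0.004, -0.0075]
```

View pics/s2.png

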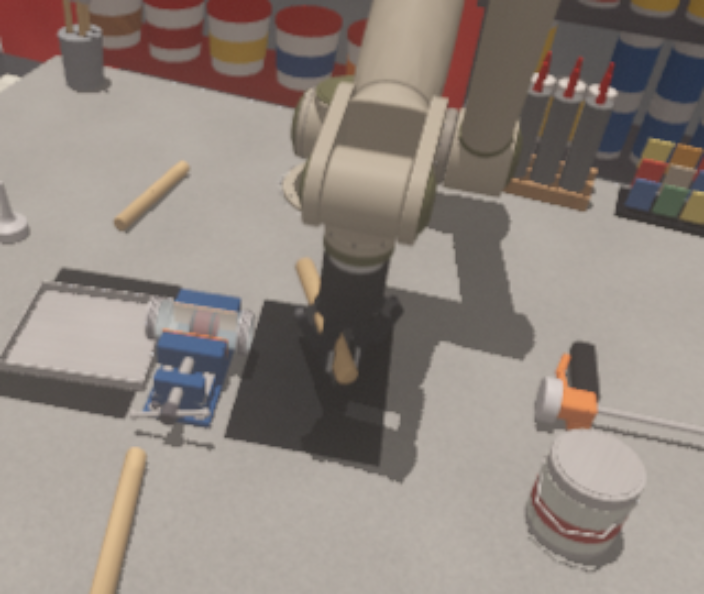

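The dowel is held near its end, from (305,265) to (345,375), and is off the mat and looks level. Next I'll swing it in line with the barrel.

```bash
python3 -m crank '{"hand":[255,255,255,255,255],"translation":[[0,-0.03,0.01],[0,-0.07,0.025],[0,-0.11,0.04],[0,-0.14,0.05],[0,-0.148,0.054]],"dr":[[-0.1,0,0],[-0.22,0,0],[-0.36,0,0],[-0.5,0,0],[-0.6,0,0]]}' 90
python3 -m crank '{"hand":[255,255,255,255,255],"translation":[[0,0,0],[0,0,0],[0,0,0],[0,0,0],[0,0,0]],"dr":[[-0.14,0,0],[-0.28,0,0],[-0.42,0,0],[-0.54,0,0],[-0.587,0,0]]}' 90
python3 -m crank '{"hand":[255,255],"translation":[[0,0,0],[0,0,0]],"dr":[[0,0,0],[0,0,0]]}' 90
cat > look.py <<'E'
from h import *
import sys
# dowel axis from depth of the two cameras: wood pixels above counter near the hand
s=sensors.observe(); p=s["position"]; Q=[]
a=np.array([-.2198,.9755]);c=np.array([.528,-.039]);nrm=np.array([a[1],-a[0]])
for n in("top","scene"):
    im,d=cams.get_image(n); cv2.imwrite(f"pics/{sys.argv[1]}_{n}.png",im); W=cloud(n,d)
    q=W[(wood(im)>0)&(np.hypot(W[...,0]-p[0],W[...,1]-p[1])<.24)&(W[...,2]>p[2]-.04)&(W[...,2]<p[2]+.06)]
    q=q[q[:,2]>.012]
    if len(q)<10: print(n,"few",len(q)); continue
    t=(q[:,:2]-c)@a; w=(q[:,:2]-c)@nrm
    for lo in np.arange(np.floor(t.min()*50)/50,t.max(),.02):
        k=(t>=lo)&(t<lo+.02)
        if k.sum()>4: print(n,"t%.2f"%(lo+.01),k.sum(),"w med %.4f"%np.median(w[k]),"min/max %.4f %.4f"%(w[k].min(),w[k].max()),"z top %.4f"%np.percentile(q[k,2],90))
    print(n,"t range",t.min().round(4),t.max().round(4))
tp=(p[:2]-c)@a;print("tcp t,w",tp.round(4),((p[:2]-c)@nrm).round(4),p.round(4),s["ft_force"].round(1))
E
python3 look.py a; python3 -c "
from h import *
goto([.528-.2198*.325,-.039+.9755*.325,.044],down(12.7))"
```

```text
time_s: 5.4
position: [0.4515, 0.2795, 0.12]
tool_rot: [[-0.002, 0.937, -0.35], [-0.0, -0.35, -0.937], [-1.0, -0.002, 0.001]]
ft_force: [-0.2, -0.0, -1.0]
grip_width: 0.0254
time_s: 5.9
position: [0.4541, 0.2779, 0.1199]
tool_rot: [[-0.001, 0.975, 0.224], [-0.0, 0.224, -0.975], [-1.0, -0.001, 0.0]]
ft_force: [-0.4, -0.0, -1.0]
grip_width: 0.0254
time_s: 6.1
position: [0.4542, 0.2779, 0.1202]
tool_rot: [[-0.001, 0.976, 0.218], [-0.0, 0.218, -0.976], [-1.0, -0.001, 0.0]]
ft_force: [-0.0, 0.5, -1.4]
grip_width: 0.025
top t0.13 40 w med -0.0059 min/max -0.0173 0.0068 z top 0.1457
top t0.15 57 w med -0.0061 min/max -0.0171 0.0074 z top 0.1476
top t0.17 56 w med -0.0060 min/max -0.0172 0.0072 z top 0.1478
top t0.19 60 w med -0.0050 min/max -0.0168 0.0088 z top 0.1458
top t0.21 55 w med -0.0050 min/max -0.0164 0.0082 z top 0.1487
top t0.23 58 w med -0.0054 min/max -0.0156 0.0083 z top 0.1485
top t0.25 54 w med -0.0047 min/max -0.0159 0.0079 z top 0.1480
top t0.27 61 w med -0.0051 min/max -0.0168 0.0086 z top 0.1475
top t0.29 9 w med -0.0082 min/max -0.0146 0.0068 z top 0.1467
top t range 0.
[... 158 characters left out ...]
d 0.0046 min/max -0.0098 0.0097 z top 0.1474
scene t0.19 58 w med 0.0055 min/max -0.0066 0.0114 z top 0.1469
scene t0.21 58 w med 0.0059 min/max -0.0081 0.0109 z top 0.1478
scene t0.23 59 w med 0.0053 min/max -0.0103 0.0097 z top 0.1474
scene t0.25 60 w med 0.0057 min/max -0.0065 0.0114 z top 0.1483
scene t0.27 61 w med 0.0051 min/max -0.0102 0.0113 z top 0.1482
scene t0.29 57 w med 0.0061 min/max -0.0057 0.0114 z top 0.1476
scene t0.31 51 w med 0.0060 min/max -0.0094 0.0130 z top 0.1476
scene t0.35 43 w med 0.0074 min/max -0.0085 0.0112 z top 0.1477
scene t range 0.1295 0.358
tcp t,w 0.3254 -0.0023 [0.4542 0.2779 0.1202] [-0.   0.5 -1.4]
tr [0.0765, 0.0023, 0.0004] dr [-0.0012, 0.0, 0.0006]
```

The dowel is level (top at 0.148 m all along), in line with the barrel within about 2 mm, and its leading end is at t≈0.128. I'll lower it to barrel height and look before inserting.

```bash
python3 -m crank '{"hand":[255,255,255,255,255],"translation":[[0.025,0.001,0],[0.05,0.002,0],[0.068,0.002,0],[0.075,0.002,0],[0.0755,0.002,0]],"dr":[[0,0,0],[0,0,0],[0,0,0],[0,0,0],[0,0,0]]}' 90
python3 look.py b | grep -v scene; python3 -c "
from h import *
a=cv2.imread('pics/b_scene.png')[120:290,260:430];b=cv2.imread('pics/b_top.png')[130:270,230:400]
cv2.imwrite('pics/b.png',np.hstack([cv2.resize(a,(400,400)),cv2.resize(b,(400,400))]))"
```

```text
time_s: 6.7
position: [0.4562, 0.2783, 0.0448]
tool_rot: [[-0.001, 0.976, 0.219], [-0.0, 0.219, -0.976], [-1.0, -0.001, 0.0]]
ft_force: [0.1, -0.5, -0.0]
grip_width: 0.0253
top t0.13 34 w med -0.0041 min/max -0.0147 0.0092 z top 0.0721
top t0.15 53 w med -0.0033 min/max -0.0149 0.0091 z top 0.0712
top t0.17 52 w med -0.0033 min/max -0.0154 0.0093 z top 0.0707
top t0.19 54 w med -0.0041 min/max -0.0141 0.0092 z top 0.0715
top t0.21 51 w med -0.0030 min/max -0.0141 0.0103 z top 0.0733
top t0.23 48 w med -0.0033 min/max -0.0136 0.0102 z top 0.0724
top t0.25 52 w med -0.0023 min/max -0.0134 0.0095 z top 0.0716
top t0.27 49 w med -0.0036 min/max -0.0134 0.0094 z top 0.0730
top t0.29 10 w med -0.0048 min/max -0.0119 0.0094 z top 0.0729
top t0.51 98 w med -0.0179 min/max -0.0804 0.0268 z top 0.0499
top t0.53 131 w med -0.0041 min/max -0.0912 0.0281 z top 0.0485
top t0.55 63 w med 0.0090 min/max -0.0087 0.0290 z top 0.0501
top t range 0.1271 0.5585
tcp t,w 0.3253 -0.0003 [0.4562 0.2783 0.0448] [ 0.1 -0.5 -0. ]
```

View pics/b.png

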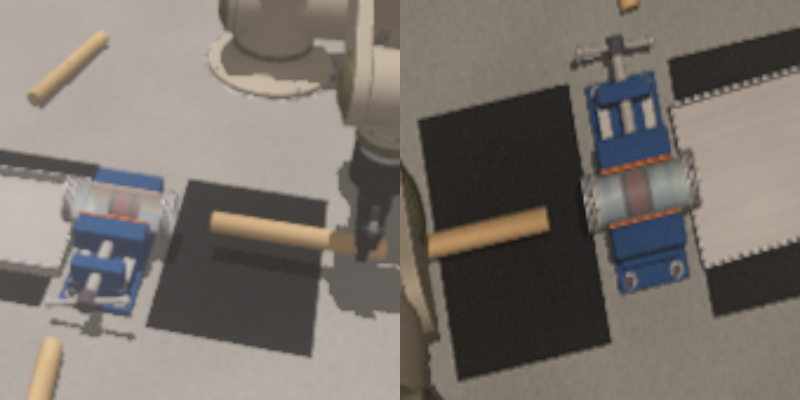

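In the top half the dowel end is at (547,220) and the barrel mouth at about (591,204), so there may be a few mm of lateral offset. A closer crop with the predicted axis drawn on it will settle that.

```bash
python3 - <<'E'
from h import *
s=6;x0,y0=265,165;im=cv2.imread('pics/b_top.png')[y0:y0+65,x0:x0+110];im=cv2.resize(im,None,fx=s,fy=s,interpolation=cv2.INTER_CUBIC)
f,cx,cy,T=cal('top');I=np.linalg.inv(T)
a=np.array([-.2198,.9755]);n=np.array([a[1],-a[0]]);c=np.array([.528,-.039])
def px(t,w,z=.0585):
    q=I@[*(c+t*a+w*n),z,1];return (int(round((f*q[0]/q[2]+cx-x0+.5)*s)),int(round((f*q[1]/q[2]+cy-y0+.5)*s)))
for w,col in((0,(0,255,0)),(.032,(255,255,0)),(-.032,(255,255,0)),(.014,(0,255,255)),(-.014,(0,255,255))):
    r=(-.075,.075) if abs(w)>.02 else (.08,.22) if w else (-.08,.22)
    cv2.line(im,px(r[0],w),px(r[1],w),col,1)
cv2.imwrite('pics/b2.png',im)
E
```

```text
(no output)
```

View pics/b2.png

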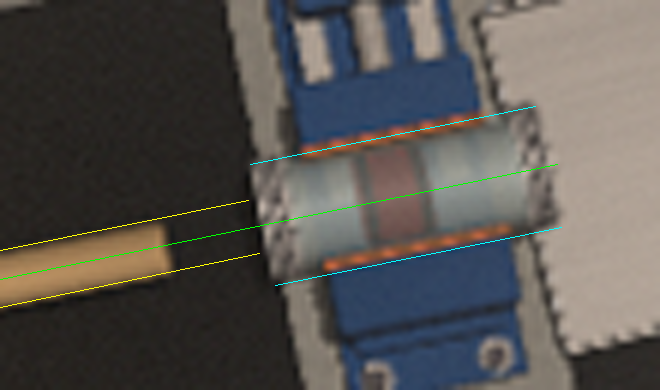

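In the overlay the dowel is centred on the barrel axis within about 1 mm, with its edges at rows 225–272 and the axis at 247. The barrel outline matches the fit too. Tool z points along the bore towards the tray, so I'll insert.

```bash
python3 -m crank '{"hand":[255,255,255,255,255],"translation":[[0,0.0005,0.02],[0,0.0005,0.045],[0,0.0005,0.065],[0,0.0005,0.08],[0,0.0005,0.088]],"dr":[[0,0,0],[0,0,0],[0,0,0],[0,0,0],[0,0,0]]}' 90
python3 -m crank '{"hand":[255,255,255,255,255],"translation":[[0,0,0.005],[0,0,0.01],[0,0,0.015],[0,0,0.02],[0,0,0.025]],"dr":[[0,0,0],[0,0,0],[0,0,0],[0,0,0],[0,0,0]]}' 90
python3 -m crank '{"hand":[255,255,255,255,255],"translation":[[0,0,0.005],[0,0,0.01],[0,0,0.015],[0,0,0.02],[0,0,0.025]],"dr":[[0,0,0],[0,0,0],[0,0,0],[0,0,0],[0,0,0]]}' 90
python3 look.py c | tail -1
```

```text
time_s: 7.3
position: [0.4769, 0.1918, 0.046]
tool_rot: [[0.001, 0.976, 0.219], [0.0, 0.219, -0.976], [-1.0, 0.001, 0.0]]
ft_force: [-0.6, -0.5, -1.2]
grip_width: 0.0251
time_s: 7.8
position: [0.4811, 0.17, 0.0452]
tool_rot: [[-0.001, 0.975, 0.22], [0.003, 0.22, -0.975], [-1.0, -0.0, -0.003]]
ft_force: [-1.6, 13.0, -1.6]
grip_width: 0.0254
time_s: 8.3
position: [0.4865, 0.1457, 0.0452]
tool_rot: [[-0.001, 0.975, 0.22], [0.003, 0.22, -0.975], [-1.0, -0.001, -0.003]]
ft_force: [-2.1, 12.3, -0.6]
grip_width: 0.0254
tcp t,w 0.1893 0.0001 [0.4865 0.1457 0.0452] [-2.1 12.3 -0.6]
```

A steady 13 N is sliding the piston. I'll push on to just short of the exit, then look for slip.

```bash
python3 -m crank '{"hand":[255,255,255,255,255],"translation":[[0,0,0.006],[0,0,0.012],[0,0,0.018],[0,0,0.024],[0,0,0.03]],"dr":[[0,0,0],[0,0,0],[0,0,0],[0,0,0],[0,0,0]]}' 90
python3 -m crank '{"hand":[255,255,255,255,255],"translation":[[0,0,0.006],[0,0,0.012],[0,0,0.018],[0,0,0.024],[0,0,0.029]],"dr":[[0,0,0],[0,0,0],[0,0,0],[0,0,0],[0,0,0]]}' 90
python3 look.py d | tail -1; python3 -c "
from h import *
a=cv2.imread('pics/d_scene.png')[140:260,200:400];b=cv2.imread('pics/d_top.png')[150:250,290:440]
cv2.imwrite('pics/d.png',np.hstack([cv2.resize(a,(400,240)),cv2.resize(b,(360,240))]))"
```

```text
time_s: 8.9
position: [0.4929, 0.1164, 0.0451]
tool_rot: [[-0.002, 0.975, 0.22], [0.003, 0.22, -0.975], [-1.0, -0.001, -0.003]]
ft_force: [-2.5, 12.9, -0.2]
grip_width: 0.0256
time_s: 9.4
position: [0.4992, 0.0881, 0.0451]
tool_rot: [[-0.002, 0.975, 0.22], [0.003, 0.22, -0.975], [-1.0, -0.001, -0.004]]
ft_force: [-2.2, 12.3, -0.6]
grip_width: 0.0252
tcp t,w 0.1303 -0.0001 [0.4992 0.0881 0.0451] [-2.2 12.3 -0.6]
```

View pics/d.png

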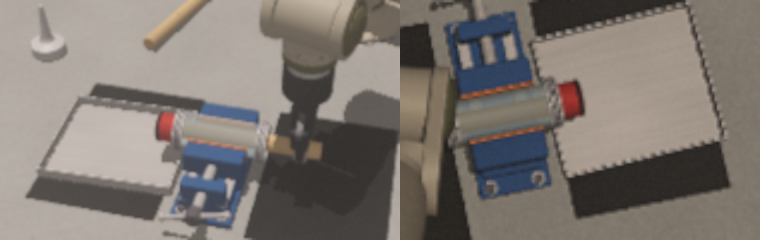

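The red piston now protrudes from the tray end, at (165,125) in the scene half and (570,100) in the top half, and the dowel is held firmly. The last 12 mm should drop it.

```bash
python3 -m crank '{"hand":[255,255,255,255,255],"translation":[[0,0,0.004],[0,0,0.008],[0,0,0.012],[0,0,0.012],[0,0,0.012]],"dr":[[0,0,0],[0,0,0],[0,0,0],[0,0,0],[0,0,0]]}' 90
python3 -m crank '{"hand":[255,255,255],"translation":[[0,0,0],[0,0,0],[0,0,0]],"dr":[[0,0,0],[0,0,0],[0,0,0]]}' 90
cat > pis.py <<'E'
from h import *
import sys
for n in("top","scene"):
    im,d=cams.get_image(n);cv2.imwrite(f"pics/{sys.argv[1]}_{n}.png",im);W=cloud(n,d);h=cv2.cvtColor(im,cv2.COLOR_BGR2HSV)
    k=((h[...,0]<6)|(h[...,0]>172))&(h[...,1]>130)&(W[...,0]>.4)&(W[...,0]<.7)&(W[...,1]<0)&(W[...,1]>-.36)&(W[...,2]<.15)
    q=W[k]; print(n,len(q), np.median(q,0).round(3) if len(q) else "", (np.percentile(q,95,0)).round(3) if len(q) else "")
s=sensors.observe();a=np.array([-.2198,.9755]);print("tcp t",((s["position"][:2]-[.528,-.039])@a).round(4),s["ft_force"].round(1),s["time_s"])
E
python3 pis.py e
```

```text
time_s: 10.0
position: [0.5029, 0.0745, 0.0453]
tool_rot: [[0.0, 0.976, 0.219], [-0.0, 0.219, -0.976], [-1.0, 0.0, 0.0]]
ft_force: [-0.1, 0.8, 0.9]
grip_width: 0.0254
time_s: 10.3
position: [0.5028, 0.0747, 0.0453]
tool_rot: [[0.0, 0.976, 0.22], [-0.0, 0.22, -0.976], [-1.0, 0.0, 0.0]]
ft_force: [0.4, -0.5, -1.0]
grip_width: 0.025
top 106 [ 0.547 -0.138  0.048] [ 0.568 -0.125  0.054]
scene 64 [ 0.562 -0.131  0.048] [ 0.572 -0.122  0.054]
tcp t 0.1165 [-0.4  1.3 -0.6] 10.4
```

The piston has dropped: the push force is zero and its top is at about 0.052 m, so it lies on its side inside the tray at about (0.555, −0.138). Now I'll draw the dowel out.

```bash
python3 -m crank '{"hand":[255,255,255,255,255],"translation":[[0,0,-0.015],[0,0,-0.035],[0,0,-0.06],[0,0,-0.085],[0,0,-0.1]],"dr":[[0,0,0],[0,0,0],[0,0,0],[0,0,0],[0,0,0]]}' 90
python3 -m crank '{"hand":[255,255,255,255,255],"translation":[[0,0,-0.025],[0,0,-0.055],[0,0,-0.085],[0,0,-0.105],[0,0,-0.115]],"dr":[[0,0,0],[0,0,0],[0,0,0],[0,0,0],[0,0,0]]}' 90
python3 -m crank '{"hand":[255,255,255],"translation":[[0,0,0],[0,0,0],[0,0,0]],"dr":[[0,0,0],[0,0,0],[0,0,0]]}' 90
python3 look.py f | grep -v "0\.5"; python3 pis.py g
```

```text
time_s: 10.9
position: [0.4799, 0.1743, 0.0453]
tool_rot: [[-0.0, 0.975, 0.221], [0.0, 0.221, -0.975], [-1.0, -0.0, -0.0]]
ft_force: [0.2, 0.4, -1.3]
grip_width: 0.0258
time_s: 11.4
position: [0.4548, 0.2861, 0.0453]
tool_rot: [[-0.0, 0.975, 0.221], [0.0, 0.221, -0.975], [-1.0, -0.0, -0.0]]
ft_force: [1.0, -0.1, -0.6]
grip_width: 0.0252
time_s: 11.7
position: [0.4559, 0.2835, 0.0453]
tool_rot: [[-0.0, 0.976, 0.219], [-0.0, 0.219, -0.976], [-1.0, -0.0, 0.0]]
ft_force: [0.3, 0.6, -0.4]
grip_width: 0.0255
top t0.13 21 w med -0.0025 min/max -0.0136 0.0093 z top 0.0709
top t0.15 54 w med -0.0030 min/max -0.0145 0.0093 z top 0.0751
top t0.17 51 w med -0.0032 min/max -0.0142 0.0101 z top 0.0708
top t0.19 53 w med -0.0033 min/max -0.0138 0.0095 z top 0.0739
top t0.21 52 w med -0.0023 min/max -0.0131 0.0103 z top 0.0738
top t0.23 49 w med -0.0021 min/max -0.0129 0.0110 z top 0.0722
top t0.25 52 w med -0.0019 min/max -0.0129 0.0098 z top 0.0728
top t0.27 50 w med -0.0023 min/max -0.0123 0.0121 z top 0.0730
top t0.29 25 w med -0.0029 min/max -0.0125 0.0112 z top 0.0735
scene t0.13 15 w med 0.00
[... 246 characters left out ...]
w med 0.0068 min/max -0.0114 0.0120 z top 0.0729
scene t0.23 59 w med 0.0069 min/max -0.0117 0.0138 z top 0.0736
scene t0.25 59 w med 0.0083 min/max -0.0115 0.0134 z top 0.0734
scene t0.27 58 w med 0.0071 min/max -0.0115 0.0133 z top 0.0732
scene t0.29 54 w med 0.0085 min/max -0.0030 0.0146 z top 0.0735
scene t0.31 55 w med 0.0081 min/max -0.0064 0.0147 z top 0.0731
scene t0.35 26 w med 0.0096 min/max -0.0040 0.0135 z top 0.0731
scene t0.37 9 w med 0.0051 min/max 0.0011 0.0131 z top 0.0728
tcp t,w 0.3305 0.0005 [0.4559 0.2835 0.0453] [ 0.3  0.6 -0.4]
top 108 [ 0.547 -0.133  0.046] [ 0.568 -0.123  0.053]
scene 62 [ 0.561 -0.129  0.046] [ 0.57  -0.118  0.052]
tcp t 0.3308 [ 0.1 -0.5 -1.4] 11.9
```

The dowel is clear of the barrel and level, and the piston is still in the tray. I'll lower it onto the mat and let go.

```bash
python3 -m crank '{"hand":[255,255,255,255,255],"translation":[[0.015,0,0],[0.028,0,0],[0.037,0,0],[0.041,0,0],[0.043,0,0]],"dr":[[0,0,0],[0,0,0],[0,0,0],[0,0,0],[0,0,0]]}' 40
python3 -m crank '{"hand":[255,255,255],"translation":[[0.001,0,0],[0.0015,0,0],[0.0015,0,0]],"dr":[[0,0,0],[0,0,0],[0,0,0]]}' 25
python3 look.py i | tail -1
```

```text
time_s: 12.4
position: [0.4557, 0.2843, 0.0021]
tool_rot: [[-0.0, 0.976, 0.22], [-0.0, 0.22, -0.976], [-1.0, -0.0, 0.0]]
ft_force: [-0.4, 0.5, -0.9]
grip_width: 0.0254
time_s: 12.7
position: [0.4558, 0.2844, 0.0011]
tool_rot: [[0.001, 0.976, 0.22], [0.0, 0.22, -0.976], [-1.0, 0.001, 0.0]]
ft_force: [0.3, -0.4, -0.6]
grip_width: 0.0251
tcp t,w 0.3314 0.0006 [0.4558 0.2844 0.0011] [ 0.3 -0.4 -0.6]
```

```bash
python3 -m crank '{"hand":[185,178,172,166,160],"translation":[[0,0,0],[0,0,0],[0,0,0],[0,0,0],[0,0,0]],"dr":[[0,0,0],[0,0,0],[0,0,0],[0,0,0],[0,0,0]]}' 20
python3 -m crank '{"hand":[150,130,110,90,60],"translation":[[0,0,0],[0,0,0],[0,0,0],[0,0,0],[0,0,0]],"dr":[[0,0,0],[0,0,0],[0,0,0],[0,0,0],[0,0,0]]}' 20
python3 -m crank '{"hand":[20,0,0,0,0],"translation":[[0,0,0],[0,0,0],[0,0,0],[-0.01,0,0],[-0.03,0,0]],"dr":[[0,0,0],[0,0,0],[0,0,0],[0,0,0],[0,0,0]]}' 20
python3 -m crank '{"hand":[0,0,0,0,0],"translation":[[-0.03,0,0],[-0.07,0,0],[-0.11,0,0],[-0.13,0,0],[-0.13,0,0]],"dr":[[0,0,0],[0,0,0],[0,0,0],[0,0,0],[0,0,0]]}' 20
cat > fin.py <<'E'
from h import *
import sys
for n in("top","scene"):
    im,d=cams.get_image(n);cv2.imwrite(f"pics/{sys.argv[1]}_{n}.png",im);W=cloud(n,d)
    for c in cv2.findContours(wood(im),0,2)[0]:
        if cv2.contourArea(c)<100: continue
        P=plane(n,c.reshape(-1,2),.015)[:,:2]*1000;r=cv2.minAreaRect(P.astype(np.float32))
        if 300<r[0][0]<620 and 80<r[0][1]<420:
            k=cv2.drawContours(np.zeros(im.shape[:2],np.uint8),[c],-1,255,-1)>0;q=W[k]
            e=[np.percentile(q[q[:,1]<np.percentile(q[:,1],20)][:,2],80),np.percentile(q[q[:,1]>np.percentile(q[:,1],80)][:,2],80)]
            print(n,"dowel",np.round(r[0]),np.round(r[1]),round(r[2],1),"top z ends",np.round(e,4))
E
python3 fin.py j; python3 pis.py k
```

```text
time_s: 13.3
position: [0.4556, 0.2844, 0.0008]
tool_rot: [[0.0, 0.976, 0.22], [0.0, 0.22, -0.976], [-1.0, 0.0, -0.0]]
ft_force: [-0.2, -0.4, 0.2]
grip_width: 0.0317
time_s: 13.8
position: [0.4556, 0.2844, 0.0008]
tool_rot: [[-0.0, 0.976, 0.22], [0.0, 0.22, -0.976], [-1.0, -0.0, -0.0]]
ft_force: [-0.7, -0.3, 0.2]
grip_width: 0.0653
time_s: 14.3
position: [0.455, 0.2841, 0.0307]
tool_rot: [[-0.002, 0.976, 0.22], [-0.001, 0.22, -0.976], [-1.0, -0.003, 0.0]]
ft_force: [0.2, 0.8, -0.0]
grip_width: 0.0855
time_s: 14.8
position: [0.4566, 0.2848, 0.1645]
tool_rot: [[0.006, 0.976, 0.22], [0.002, 0.22, -0.976], [-1.0, 0.007, -0.001]]
ft_force: [-0.1, -0.2, -0.1]
grip_width: 0.0856
top 104 [ 0.547 -0.133  0.045] [ 0.567 -0.123  0.054]
scene 62 [ 0.562 -0.127  0.046] [ 0.57  -0.118  0.052]
tcp t 0.3313 [-0.1  0.4  0. ] 14.95Traceback (most recent call last):
  File "fin.py", line 10, in <module>
    e=[np.percentile(q[q[:,1]<np.percentile(q[:,1],20)][:,2],80),np.percentile(q[q[:,1]>np.percentile(q[:,1],80)][:,2],80)]
       ~~~~~~~~~~~~~^^^^^^^^^^^^^^^^^^^^^^^^^^^^^^^^^^^^^^^^^^^^
    return _quantile_unchecked(
        a, q, axis, out, overwrite_input, method, keepdims, weights)
    return _ureduce(a,
                    func=_quantile_ureduce_func,
    ...<5 lines>...
                    overwrite_input=overwrite_input,
                    method=method)
    r = func(a, **kwargs)
    result = _quantile(arr,
                       quantiles=q,
    ...<2 lines>...
                       out=out,
                       weights=wgt)
    slices_having_nans = np.isnan(arr[-1, ...])
                                  ~~~^^^^^^^^^
IndexError: index -1 is out of bounds for axis 0 with size 0
```

```bash
sed -i 's/q=W\[k\]/q=W[k];q=q[~np.isnan(q[:,0])]/' fin.py; python3 fin.py l; python3 pis.py m; python3 -c "
from h import *
a=cv2.imread('pics/l_scene.png')[100:300,180:420];b=cv2.imread('pics/m_top.png')[120:270,200:440]
cv2.imwrite('pics/l.png',np.hstack([cv2.resize(a,None,fx=1.6,fy=1.6),cv2.resize(b,(384,320))]))"
```

```text
top dowel [478. 178.] [ 26. 181.] 11.7 top z ends [0.0286 0.028 ]
scene dowel [470. 203.] [ 40. 233.] 11.9 top z ends [0.0288 0.0285]
top 106 [ 0.547 -0.133  0.046] [ 0.567 -0.123  0.053]
scene 62 [ 0.561 -0.128  0.046] [ 0.57  -0.118  0.052]
tcp t 0.3313 [ 0.2 -0.3 -0.4] 15.15
```

View pics/l.png

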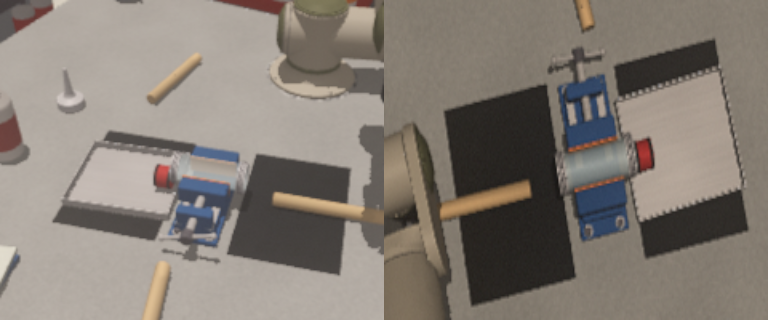

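The last view shows the piston lying in the tray just beyond the collar, at (163,177) in the scene half and (645,155) in the top half. The dowel lies on the mat, with its visible end at (275,200). The tray and the visible bystanders look undisturbed, and the readings are unchanged over several looks, so I'm handing the job in.

```bash
python3 -c "
from rig import env
print(env.close_job())"
```

```text
the job is handed in; nothing more can be done
None
```

I gripped the mat dowel (the one farthest to the robot's left) near its outer end and used it to push the piston through the barrel. The push held steady at about 12–13 N. The piston dropped into the tray, and I then drew the dowel out, laid it on the mat and let go. The job was handed in at about 15 s of the 54 s allowed; the hand-in reports no verdict.

**Last checks:**
- **Piston:** it lies on its side in the tray, at about x 0.55, y −0.13. Its top is at about 0.053 m, which puts its centre at about 0.028 m. It did not move over the last few looks.
- **Dowel:** its top is at 0.028–0.029 m at both visible ends, so it is flat. It is over 0.3 m from the tray's centre.
- **Bystanders:** the bottle and front cap look undisturbed in the last picture. I made no final measurement of any of the four; the arm never worked near them.

**What disagreed:**
- **Grip width:** it read 25 mm on the 28 mm dowel. I gripped again lower down and found the width changed with grip force, so I put it down to soft pads.
- **Dowel length:** the top camera saw only 181 mm of the 230 mm dowel because the arm hid the rest. The scene camera gave 233 mm.
- **Script error:** one check script crashed on missing depth pixels. I fixed it and re-ran it before handing in.

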